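# Set the hexagonal flip timer to its red flat

## Task

Two hexagonal flip timers lie on the wooden chopping board; such a timer counts the time of whichever coloured flat is on top. Set the white timer by rolling it over onto its next side, so that its red flat is on top, and leave it lying still and level on the board. Leave the dark timer and the salt shaker as they stand.

Things in the scene. Friction and masses are not known exactly. Their poses are not given: they have to be found in the camera images.
- white_timer: White hexagonal prism, loose: 56 mm long, 52 across flats, 60 across edges, each flat 30 wide with a coloured panel (one red). Origin: its centre, 26 mm above the board. x: along the prism; z: out of the red flat, which at first looks up and robotwards, 60 degrees off vertical. Pushed level it slides; a fingertip set against the edge below the red flat and moved away and up at 45 degrees rolls it.
- dark_timer: The same prism with a black body, same size and colours, about 160 mm from the white one on the same board; loose, not to be disturbed. Origin and axes as for the white timer.
- board: Wooden chopping board, fixed: 220 mm (x) by 320 mm (y), 22 mm thick. Origin at the centre of its underside, on the worktop; z up.
- salt_shaker: White salt shaker with a grey top, 44 mm across, 90 mm high, standing loose on the worktop beside the board; not to be disturbed. Origin at the centre of its underside, z up.

How it is judged:
By the outcome, as a careful person would: the job done as asked, in the order asked, and still so for the second after the job is handed in, with the robot touching nothing.
It also fails if it takes over 32 s, if anything falls off the work surface, if the arm or the gripper's body presses on something with over 40 N, if the wrist force passes 120 N, or if a joint passes its speed limit or range.

## Robot

A 6-joint arm with a two-finger parallel gripper is mounted at the origin on a cart in front of the work surface, level with it; the furniture and walls round the work are solid. World frame = base frame: x ahead of the robot, y to its left, z up, the work surface at z = 0. Lengths are in m, angles in rad, forces in N, time in s.
With the tool pointing down it reaches from about 0.35 to 0.925 m from the base axis. Payload 6.4 kg.
Tool frame: the origin (TCP) lies at the very end of the fingers, on their centre line; the grasp point (between the pads) lies 19 mm behind it (r.hold_point_z is the distance from the TCP to the grasp point, in m); z points along the fingers, y is the line along which they close (so a half turn about z gives the same grasp; the last joint's range is limited). The gripper opens to 94 mm and grips with 3 to 60 N. Pads are 16 mm wide; open, the fingers measure 119 mm over their backs; the gripper's body (75 mm by 177 mm) begins 78 mm behind the grasp point.
Start: joints at [0.951, 0.245, 1.558, -0, 1.339, -0.174], TCP at [0.28, 0.586, 0.205] pointing down, gripper open.
Joint ranges: [-3.13, 3.13], [-1.02, 2.26], [0.13, 2.54], [-0.95, 4.09], [0.21, 2.88], [-2.74, 2.74]. Speed limits (rad/s): [2.57, 2.57, 3.14, 3.14, 3.14, 3.14].

## Interface

Orientations are given as a rotation vector (axis times angle).
In Python, from cell import monitor, imaging, finish_job, r gives the robot as it stands.
- The arm moves only by the tool move_arm, never from a script. Its argument "rows" is a list of rows, each a list of 7 numbers: the shift along the tool's x, y, z in mm, then the turn, a rotation vector about the tool's x, y, z in rad, then the finger opening in mm, from 0 to 94. In form: [[tx, ty, tz, wx, wy, wz, grip], ...]. A call has 1 to 20 rows; each row shifts and turns the commanded pose from where the row before left it, along the tool's axes as they then stand; what a row does not reach is not made up. A row lasts 1/10 s, in which the tool goes at most 50 mm and 8.59 degrees, less where a joint would pass 70% of its speed; a pose out of reach is approached as far as the arm can. A call with a gripper value outside its range is refused whole. The fingers move at their own pace and stop on an object; the grip force is fixed at half the most. Time passes only in rows, so rows that do not move let the fingers close. It gives the time, the measured TCP pose, the force, the opening and the grip force at its end, in the units of the state.
- monitor.get_obs(): the state, without advancing time (a new reading comes with each control period).
- imaging.snapshot(name): name is "side" or "top"; returns a dict with "pixels" (384x512x3 uint8, red, green, blue), "fx", "fy", "cx", "cy" (pixels), "origin" and "attitude" of the camera in the world. Camera axes: x right, y up, looking along -z (the intrinsics and any distortion apply to the point x, -y, -z); pixel columns grow to the right and rows downward; lengths in m; the calibration is good to about 2 mm. A picture is of the moment at which its call begins. There is no depth.
- finish_job(): hands the job in; it is judged then, once.
The state is a dict: "time": time; "joint_pos": joint angles; "joint_vel": joint speeds; "tau": joint torques, N m; "eef_pos": TCP position; "orientation": TCP orientation; "force": force on the tool from outside, world axes, zero at the start; "torque": the same for the moment, N m; "gripper_width": finger opening in m; "finger_force": force on a finger pad.
Only numpy, scipy, OpenCV 4.12 (cv2) and the standard library are available. Lean on these libraries where they do the work, as an engineer would, in place of code of your own. Each camera call takes 0.05 s, during which the arm holds its last target. There are 200 camera calls.

## Working session

There is one attempt and no reset: what is moved stays moved. The work goes in short steps, Python scripts to look and compute and a tool call to move; the robot and the scene stay as the last step left them, time stands still between calls to the robot, and variables do not carry over. Pictures are saved under pics/ and viewed, at most 10 in all, crops included, and the job is handed in when it is done.

Besides the shell and the picture viewer there is one more tool, called after "Call:" as name(argument=value, ...) on one line, values as JSON. move_arm: Moves the arm, as the interface text tells. Its arguments: {"type":"object","properties":{"rows":{"type":"array","items":{"type":"array","items":{"type":"number"}}}},"required":["rows"]}

```bash
mkdir -p pics; cat > h.py <<'E'
import numpy as np, cv2
from scipy.spatial.transform import Rotation as R
from cell import monitor, imaging, finish_job, r
def snap(n,f):
    s=imaging.snapshot(n); cv2.imwrite('pics/'+f,cv2.cvtColor(s['pixels'],cv2.COLOR_RGB2BGR)); return s
def att(s):
    a=np.array(s['attitude']); return a if a.shape==(3,3) else R.from_rotvec(a).as_matrix()
def onplane(s,u,v,z):
    d=att(s)@np.array([(u-s['cx'])/s['fx'],-(v-s['cy'])/s['fy'],-1]); o=np.array(s['origin']); return o+d*(z-o[2])/d[2]
E
python3 - <<'E'
from h import *
for n in('top','side'):
    s=snap(n,n+'1.png'); print({k:v for k,v in s.items() if k!='pixels'})
print(monitor.get_obs())
E
```

```text
{'fx': 370.06984834575394, 'fy': 370.06984834575394, 'cx': 259.8432016988397, 'cy': 191.59944903818283, 'origin': array([ 0.43155664, -0.02222123,  0.91479433]), 'attitude': array([ 0.09272118, -0.08489996, -1.57200545])}
{'fx': 451.88370613307245, 'fy': 451.88370613307245, 'cx': 260.6689232358345, 'cy': 184.99992609380982, 'origin': array([0.43899342, 0.5393133 , 0.80601007]), 'attitude': array([ 0.0658348 , -0.98464646, -2.89373323])}
{'time': 0.1, 'joint_pos': array([ 9.50890569e-01,  2.45711049e-01,  1.55884279e+00, -1.16166543e-05,
        1.33870804e+00, -1.74083997e-01]), 'joint_vel': array([-0.00074809, -0.00092781, -0.00325302, -0.00153518,  0.00026167,
       -0.00127844]), 'tau': array([ 1.34298814e-03, -4.16910982e+01, -3.15528774e+01,  6.86166272e-02,
        3.09238338e-02, -5.78734330e-05]), 'eef_pos': array([0.27995991, 0.58604105, 0.2045033 ]), 'orientation': array([-6.94365363e-01, -3.06324435e+00,  2.42446735e-03]), 'force': array([-0.03303425, -0.4202903 ,  0.55012701]), 'torque': array([ 0.02513095,  0.00705958, -0.05214651]), 'finger_force': 0.0, 'gripper_width': 0.09401611063126905}
```

View pics/top1.png

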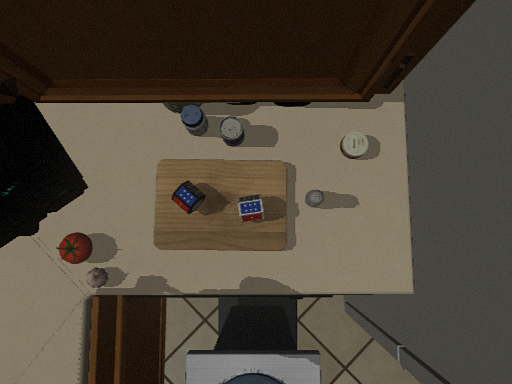

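View pics/side1.png

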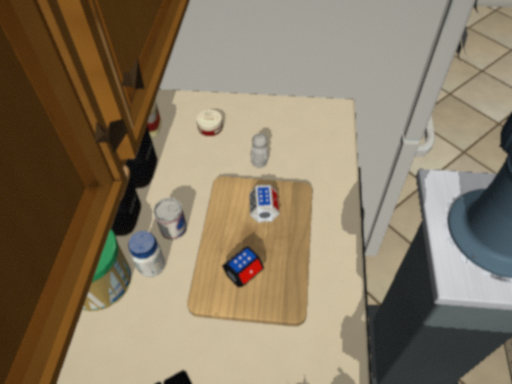

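The top view shows the white timer at about (251,208), blue up with its red side facing the robot. The dark timer is at (188,196) and the salt shaker at (315,198). The side view shows the same layout, with the white timer at (264,203).

```bash
cat >> h.py <<'E'
def blobs(s,ctr,rad,z,cols=('blue','red','white')):
    p=s['pixels']; hsv=cv2.cvtColor(p,cv2.COLOR_RGB2HSV).astype(int); H,S,V=hsv[...,0],hsv[...,1],hsv[...,2]
    yy,xx=np.mgrid[:384,:512]; near=np.hypot(xx-ctr[0],yy-ctr[1])<rad
    ms={'blue':(abs(H-115)<15)&(S>120)&(V>50),'red':((H<8)|(H>172))&(S>140)&(V>50),'white':(S<50)&(V>110)}
    for c in cols:
        m=(ms[c]&near).astype(np.uint8); m=cv2.morphologyEx(m,cv2.MORPH_CLOSE,np.ones((5,5)))
        cs=cv2.findContours(m,0,1)[0]
        if not cs: print(c,'none');continue
        k=max(cs,key=cv2.contourArea); b=cv2.boxPoints(cv2.minAreaRect(k)); M=cv2.moments(k)
        W=np.array([onplane(s,u,v,z)[:2] for u,v in b]); e=np.diff(np.r_[W,W[:1]],axis=0)
        px=(M['m10']/M['m00'],M['m01']/M['m00'])
        print(c,'px',np.round(px,1),'centre',onplane(s,*px,z)[:2].round(4),'sides',np.linalg.norm(e[:2],axis=1).round(3),'ang',np.degrees(np.arctan2(e[:2,1],e[:2,0])).round(1))
E
python3 - <<'E'
from h import *
a=imaging.snapshot('top'); b=imaging.snapshot('side')
print('white');blobs(a,(251,208),22,.074); blobs(b,(265,200),28,.074)
print('dark');blobs(a,(188,196),22,.074,('blue','red')); blobs(b,(243,266),28,.074,('blue','red'))
print('shaker',onplane(a,315,198,.09), onplane(b,260,137,.09))
for s,p in((a,[(157,160),(286,162),(286,249),(155,249)]),(b,[(219,176),(312,181),(303,324),(190,311)])): print([onplane(s,*q,.022)[:2].round(3) for q in p])
A=a['pixels'][180:235,160:280];B=b['pixels'][170:295,205:305]
c=np.full((520,780,3),0,np.uint8); x=cv2.resize(A,None,fx=3.5,fy=3.5,interpolation=2);y=cv2.resize(B,None,fx=3.5,fy=3.5,interpolation=2)
c[:x.shape[0],:x.shape[1]]=x;c[:y.shape[0],425:425+y.shape[1]]=y[:520]
cv2.imwrite('pics/c1.png',c[...,::-1])
E
```

```text
white
blue px [250.1 206.9] centre [0.492  0.0041] sides [0.044 0.023] ang [ -81.4 -171.4]
red px [251.9 216.9] centre [4.692e-01 1.000e-04] sides [0.044 0.013] ang [ -81.4 -171.4]
white px [249.9 207. ] centre [0.4918 0.0046] sides [0.055 0.03 ] ang [ -81.4 -171.5]
blue px [263.3 195.9] centre [0.4937 0.0057] sides [0.02 0.04] ang [-170.1   98.1]
red px [275.1 199.5] centre [0.4694 0.0125] sides [0.008 0.043] ang [-167.3   99.2]
white px [262.9 203.9] centre [0.4928 0.0253] sides [0.056 0.089] ang [-171.    96.8]
dark
blue px [185.9 195.6] centre [0.5184 0.1509] sides [0.024 0.046] ang [ -40.8 -131.4]
red px [180.4 203.4] centre [0.5004 0.1631] sides [0.01  0.047] ang [ -40.4 -130.8]
blue px [241.6 260.1] centre [0.5201 0.1526] sides [0.052 0.028] ang [-130.8  132. ]
red px [250.  271.1] centre [0.5024 0.1731] sides [0.054 0.023] ang [-131.2  132.4]
shaker [ 0.51037728 -0.14158656  0.09      ] [ 0.51406441 -0.14056753  0.09      ]
[array([0.612, 0.234]), array([ 0.606, -0.082]), array([ 0.395, -0.08 ]), array([0.396, 0.233])]
[array([ 0.601, -0.079]), array([ 0.395, -0.082]), array([0.402, 0.241]), array([0.607, 0.236])]
```

View pics/c1.png

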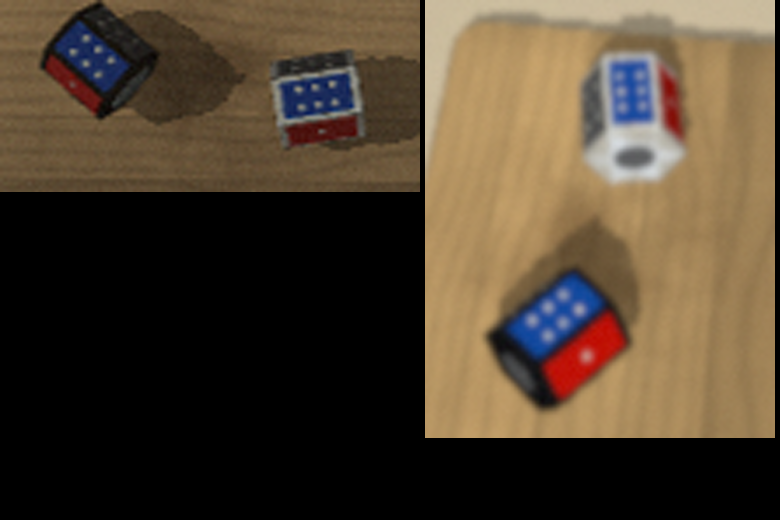

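The timer centre is at about (0.4925, 0.005, 0.048), with its axis at 98.5° in the world. The crop confirms this: blue is on top and red is on the robot side. I'll grip the timer by its ends, leaning 30° towards the robot, then turn it 60° and set it down.

Call:
move_arm(rows=[[-28.4,-32.8,2.9,0,0,0,94],[-28.4,-32.8,2.9,0,0,0,94],[-28.4,-32.8,2.9,0,0,0,94],[-28.4,-32.8,2.9,0,0,0,94],[-28.4,-32.8,2.9,0,0,0,94],[-28.4,-32.8,2.9,0,0,0,94],[-28.4,-32.8,2.9,0,0,0,94],[-28.4,-32.8,2.9,0,0,0,94],[-28.4,-32.8,2.9,0,0,0,94],[-28.4,-32.8,2.9,0,0,0,94],[-28.4,-32.8,2.9,0,0,0,94],[-28.4,-32.8,2.9,0,0,0,94],[-28.4,-32.8,2.9,0,0,0,94],[-28.4,-32.8,2.9,0,0,0,94],[0,0,0,0,0,0,94]])

```text
time: 1.7
eef_pos: [0.4417, -0.003, 0.1648]
orientation: [0.704, 3.061, -0.001]
force: [0.3, 0.5, -0.3]
gripper_width: 0.0942
finger_force: 0.0
```

Call:
move_arm(rows=[[0,0,0,0,0,-0.148,94],[0,0,0,0,0,-0.148,94],[0,0,0,0,0,-0.148,94],[0,0,0,0,0,-0.148,94],[0,0,0,0,-0.131,0,94],[0,0,0,0,-0.131,0,94],[0,0,0,0,-0.131,0,94],[0,0,0,0,-0.131,0,94],[0,0,0,0,0,0,94]])

```text
time: 2.6
eef_pos: [0.4378, 0.0021, 0.1615]
orientation: [-0.189, 2.614, 0.054]
force: [-0.4, -0.2, 0.0]
gripper_width: 0.0938
finger_force: 0.0
```

```bash
cat >> h.py <<'E'
def togo(p,yaw=98.5):
    o=monitor.get_obs(); T=R.from_rotvec(o['orientation']).as_matrix()
    print('t',o['time'],'pos',o['eef_pos'].round(4),'F',o['force'].round(1),'w',o['gripper_width'].round(4),'j',o['joint_pos'].round(2))
    print('toolX',T[:,0].round(3),'Y',T[:,1].round(3),'Z',T[:,2].round(3),'tool shift mm',(T.T@(np.array(p)-o['eef_pos'])*1000).round(1))
E
python3 - <<'E'
from h import *
togo((0.502,0.0064,0.0315))
s=snap('side','s2.png'); a=snap('top','t2.png')
blobs(s,(265,200),28,.074,('blue','red')); blobs(a,(251,208),22,.074,('blue','red'))
E
```

```text
Traceback (most recent call last):
  File "h.py", line 24, in togo
    print('t',o['time'],'pos',o['eef_pos'].round(4),'F',o['force'].round(1),'w',o['gripper_width'].round(4),'j',o['joint_pos'].round(2))
                                                                                ^^^^^^^^^^^^^^^^^^^^^^^^
AttributeError: 'float' object has no attribute 'round'
```

```bash
sed -i "s/o\['gripper_width'\].round(4)/round(o['gripper_width'],4)/" h.py
python3 - <<'E'
from h import *
togo((0.502,0.0064,0.0315))
s=snap('side','s2.png'); a=snap('top','t2.png')
blobs(s,(265,200),28,.074,('blue','red')); blobs(a,(251,208),22,.074,('blue','red'))
E
```

```text
t 2.6 pos [0.4378 0.0021 0.1615] F [-0.4 -0.2  0. ] w 0.0938 j [-0.45 -0.66  2.47  0.36  0.92 -2.32]
toolX [-0.858 -0.124 -0.498] Y [-0.145  0.989  0.002] Z [ 0.493  0.074 -0.867] tool shift mm [  9.2  -5.4 144.7]
blue px [263.4 196. ] centre [0.4936 0.0058] sides [0.02 0.04] ang [-175.2   94.7]
red px [275.1 199.3] centre [0.4695 0.0119] sides [0.008 0.043] ang [-168.7   98.3]
blue px [250.1 206.9] centre [0.492  0.0041] sides [0.044 0.023] ang [ -81.4 -171.4]
red px [251.9 216.9] centre [0.4692 0.    ] sides [0.044 0.013] ang [ -81.4 -171.4]
```

View pics/s2.png

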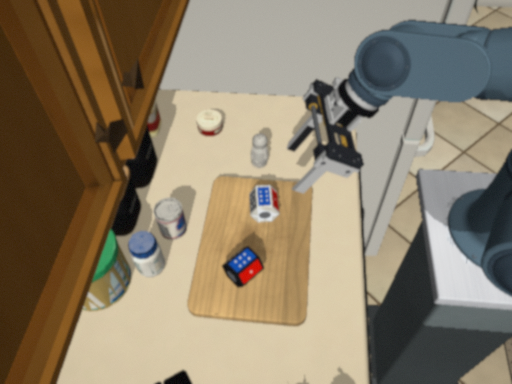

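The side view shows the open gripper at (330,150), above and robotward of the white timer at (264,203). The path to it is clear. I'll move in along the tool axis.

Call:
move_arm(rows=[[4.6,-2.7,0,0,0,0,94],[4.6,-2.7,0,0,0,0,94],[0,0,20,0,0,0,94],[0,0,20,0,0,0,94],[0,0,20,0,0,0,94],[0,0,20,0,0,0,94],[0,0,20,0,0,0,94],[0,0,20,0,0,0,94],[0,0,10,0,0,0,94],[0,0,6,0,0,0,94],[0,0,5,0,0,0,94],[0,0,2,0,0,0,94],[0,0,0,0,0,0,94]])

```text
time: 4.0
eef_pos: [0.5049, 0.0046, 0.0366]
orientation: [-0.191, 2.611, 0.051]
force: [0.1, -0.3, 0.7]
gripper_width: 0.0939
finger_force: 0.0
```

```bash
python3 - <<'E'
from h import *
togo((0.502,0.0064,0.0315))
s=snap('side','s3.png'); B=s['pixels'][130:280,200:400]
cv2.imwrite('pics/c3.png',cv2.resize(B,None,fx=4,fy=4,interpolation=2)[...,::-1])
E
```

```text
t 4.0 pos [0.5049 0.0046 0.0366] F [ 0.1 -0.3  0.7] w 0.0939 j [-0.36 -0.12  2.37  0.55  0.48 -2.51]
toolX [-0.857 -0.126 -0.5  ] Y [-0.146  0.989 -0.   ] Z [ 0.495  0.073 -0.866] tool shift mm [4.8 2.2 3.1]
```

View pics/c3.png

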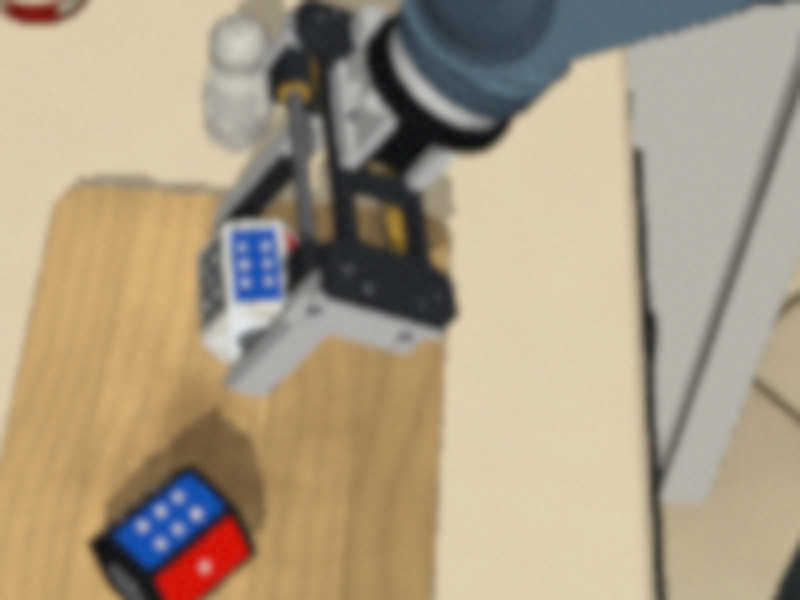

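The close crop shows the fingers straddling the ends of the timer, with the near finger at (270,370). Nothing else is touched. After a small correction I'll close.

Call:
move_arm(rows=[[4.8,2.0,1.5,0,0,0,94],[0,0,0,0,0,0,94],[0,0,0,0,0,0,70],[0,0,0,0,0,0,60],[0,0,0,0,0,0,50],[0,0,0,0,0,0,50],[0,0,0,0,0,0,50],[0,0,0,0,0,0,50],[0,0,0,0,0,0,50]])

```text
time: 4.95
eef_pos: [0.5012, 0.006, 0.0328]
orientation: [-0.191, 2.611, 0.051]
force: [-0.4, 0.2, 0.2]
gripper_width: 0.056
finger_force: 30.0
```

```bash
python3 - <<'E'
from h import *
togo((0.502,0.0064,0.0315)); print(monitor.get_obs()['finger_force'])
E
```

```text
t 4.95 pos [0.5012 0.006  0.0328] F [-0.4  0.2  0.2] w 0.056 j [-0.36 -0.12  2.38  0.56  0.47 -2.52]
toolX [-0.857 -0.126 -0.501] Y [-0.146  0.989 -0.   ] Z [ 0.495  0.073 -0.866] tool shift mm [-0.1  0.2  1.6]
29.9998465666431
```

Call:
move_arm(rows=[[-5,0,-8.7,0,0,0,50],[-5,0,-8.7,0,0,0,50],[-5,0,-8.7,0,0,0,50],[-5,0,-8.7,0,0,0,50],[0,0,0,0,0.131,0,50],[0,0,0,0,0.131,0,50],[0,0,0,0,0.131,0,50],[0,0,0,0,0.131,0,50],[0,0,0,0,0.131,0,50],[0,0,0,0,0.131,0,50],[0,0,0,0,0.131,0,50],[0,0,0,0,0.131,0,50],[0,0,0,0,0,0,50]])

```text
time: 6.25
eef_pos: [0.5021, 0.0063, 0.0709]
orientation: [0.192, -2.609, 0.051]
force: [-0.6, 0.1, -1.5]
gripper_width: 0.0556
finger_force: 30.0
```

```bash
python3 - <<'E'
from h import *
togo((0.4831,0.0036,0.0325))
s=snap('side','s4.png'); B=s['pixels'][130:280,200:400]
cv2.imwrite('pics/c4.png',cv2.resize(B,None,fx=4,fy=4,interpolation=2)[...,::-1])
E
```

```text
t 6.25 pos [0.5021 0.0063 0.0709] F [-0.6  0.1 -1.5] w 0.0556 j [-0.13  0.43  1.67 -0.14  1.55 -1.81]
toolX [-0.856 -0.126  0.502] Y [-0.146  0.989  0.   ] Z [-0.497 -0.073 -0.865] tool shift mm [-2.7  0.1 42.9]
```

View pics/c4.png

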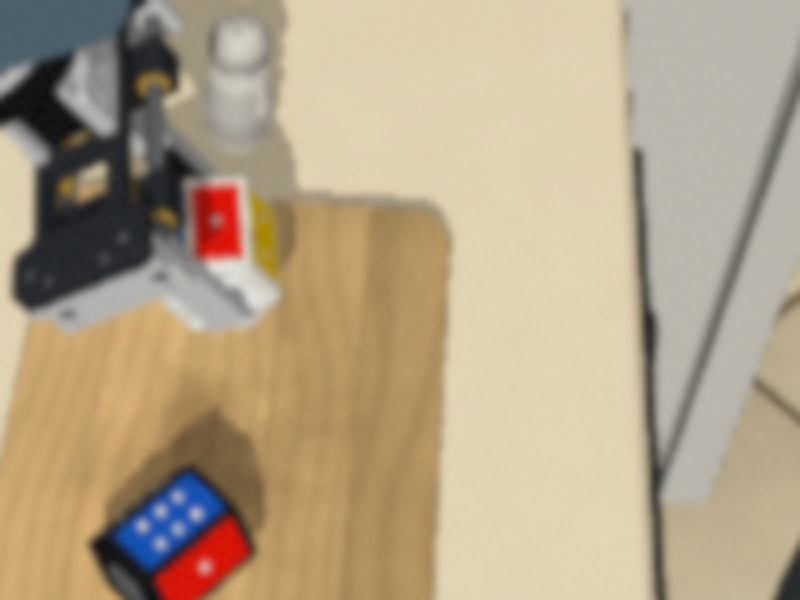

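The crop shows the held timer with red on top at (218,218). It is level and clear of the board, and the dark timer and salt shaker have not moved. Next I'll lower it straight down.

Call:
move_arm(rows=[[-3,0,5.2,0,0,0,50],[-3,0,5.2,0,0,0,50],[-3,0,5.2,0,0,0,50],[-3,0,5.2,0,0,0,50],[-3,0,5.2,0,0,0,50],[-1.5,0,2.6,0,0,0,50],[-1,0,1.7,0,0,0,50],[-0.5,0,0.9,0,0,0,50],[0,0,0,0,0,0,50],[0,0,0,0,0,0,50]])

```text
time: 7.3
eef_pos: [0.5011, 0.0061, 0.037]
orientation: [0.191, -2.612, 0.051]
force: [-0.4, 0.2, -1.7]
gripper_width: 0.0559
finger_force: 30.0
```

Call:
move_arm(rows=[[-0.5,0,0.9,0,0,0,50],[-0.5,0,0.9,0,0,0,50],[-0.5,0,0.9,0,0,0,50],[0,0,0,0,0,0,50],[0,0,0,0,0,0,50]])

```text
time: 7.8
eef_pos: [0.5008, 0.0061, 0.0337]
orientation: [0.191, -2.611, 0.051]
force: [-0.3, 0.3, -2.4]
gripper_width: 0.0561
finger_force: 30.0
```

Call:
move_arm(rows=[[-0.3,0,0.5,0,0,0,50],[-0.3,0,0.5,0,0,0,50],[0,0,0,0,0,0,50],[0,0,0,0,0,0,50]])

```text
time: 8.2
eef_pos: [0.501, 0.0061, 0.0329]
orientation: [0.191, -2.611, 0.051]
force: [-0.5, -0.1, 1.3]
gripper_width: 0.0559
finger_force: 30.0
```

The upward force shows contact with the board. I'll release and back out along the tool axis.

Call:
move_arm(rows=[[0,0,0,0,0,0,60],[0,0,0,0,0,0,70],[0,0,0,0,0,0,94],[0,0,0,0,0,0,94],[0,0,0,0,0,0,94],[0,0,-5,0,0,0,94],[0,0,-10,0,0,0,94],[0,0,-20,0,0,0,94],[0,0,-20,0,0,0,94],[0,0,-20,0,0,0,94],[0,0,-20,0,0,0,94],[0,0,0,0,0,0,94]])

```text
time: 9.4
eef_pos: [0.551, 0.0129, 0.1181]
orientation: [0.192, -2.618, 0.053]
force: [-0.1, 0.8, -0.0]
gripper_width: 0.0937
finger_force: 0.0
```

```bash
python3 - <<'E'
from h import *
togo((0.49,0,0.13))
s=snap('side','s5.png'); a=snap('top','t5.png')
blobs(s,(260,200),30,.074,('blue','red')); blobs(a,(251,208),25,.074,('blue','red'))
blobs(a,(188,196),22,.074,('blue','red'));blobs(s,(243,266),28,.074,('blue','red'))
B=s['pixels'][130:280,200:400]
cv2.imwrite('pics/c5.png',cv2.resize(B,None,fx=4,fy=4,interpolation=2)[...,::-1])
E
```

```text
t 9.4 pos [0.551  0.0129 0.1181] F [-0.1  0.8 -0. ] w 0.0937 j [-0.12  0.46  1.53 -0.13  1.66 -1.81]
toolX [-0.86  -0.126  0.495] Y [-0.146  0.989 -0.002] Z [-0.489 -0.074 -0.869] tool shift mm [60.  -3.9 20.4]
blue px [244.1 201.4] centre [0.5307 0.0223] sides [0.006 0.039] ang [-175.2   96.5]
red px [254.8 196.6] centre [0.5106 0.0086] sides [0.02  0.042] ang [-175.2   95.4]
blue px [247.3 190.8] centre [0.5289 0.0105] sides [0.044 0.008] ang [ -82. -172.]
red px [248.7 199.5] centre [0.5089 0.0073] sides [0.044 0.023] ang [ -82. -172.]
blue none
red none
blue px [241.6 260. ] centre [0.5201 0.1526] sides [0.052 0.028] ang [-131.3  131.5]
red px [250. 271.] centre [0.5025 0.1731] sides [0.053 0.023] ang [-131.6  131.9]
```

View pics/c5.png

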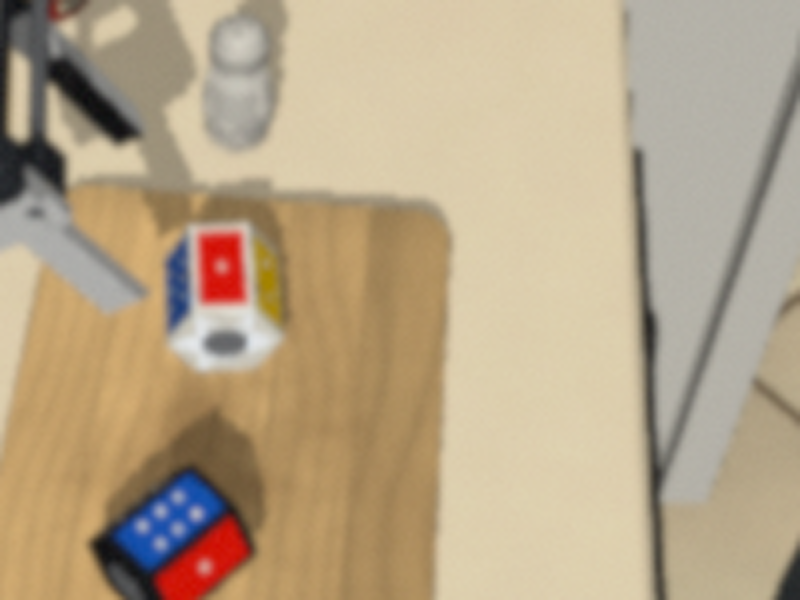

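The white timer lies flat at (225,295) in the crop, red on top, with the gripper clear of it. The dark timer is unmoved in the side view, and the salt shaker is where it stood.

```bash
python3 -c "
from cell import finish_job; print(finish_job())"
```

```text
the job is handed in; nothing more can be done
None
```

The white timer now lies flat and still on the board with its red flat on top, and I handed the job in at about 9.5 s; I gripped it by its ends, lifted it, turned it 60° and set it down rather than rolling it with a fingertip, and the dark timer and salt shaker were not disturbed.

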